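# Feel for an empty cell and put the bud vase away

### The arm

A 6-joint arm with a two-finger parallel gripper is mounted at the origin on the work surface. World frame = base frame: x ahead of the robot, y to its left, z up, the work surface at z = 0. Lengths are in m, angles in degrees, forces in N, time in s.
With the tool pointing down it reaches from about 0.375 to 0.9 m from the base axis. Payload 3.1 kg.
Tool frame: the origin (TCP) lies at the very end of the fingers, on their centre line; the grasp point (between the pads) lies 19 mm behind it; z points along the fingers, y is the line along which they close (so a half turn about z gives the same grasp; the last joint's range is limited). The gripper opens to 87 mm and grips with 3 to 60 N. Pads are 19 mm wide; open, the fingers measure 117 mm over their backs; the gripper's body (75 mm by 190 mm) begins 51 mm behind the grasp point.
Start: joints at [-87.462, 30.224, 82.088, -0, 67.689, -10.227], TCP at [0.138, -0.61, 0.223] pointing down, gripper open.
Joint ranges: [-176.69, 176.69], [-43.24, 126.21], [12.49, 139.97], [-82, 262], [0, 151.66], [-163.58, 163.58]. Speed limits (degrees/s): [159.86, 159.86, 180, 180, 180, 180].

### API

Orientations are given as a 3x3 rotation matrix whose columns are the frame's x, y, z axes.
In Python, from rig import bot gives the robot as it stands.
- The arm moves only by the tool move_arm, never from a script. Its argument "increments" is a list of rows, each an object with "xyz": the shift along the tool's x, y, z in mm, a list of three; "roll": the turn about the tool's z in rad; "grip": the opening in per cent of the stroke, from 0 (shut) to 100 (fully open). A call has 1 to 5 rows; each row shifts and turns the commanded pose from where the row before left it, along the tool's axes as they then stand; what a row does not reach is not made up. A row lasts 1/12 s, in which the tool goes at most 41.7 mm and 7.16 degrees, less where a joint would pass 70% of its speed; a pose out of reach is approached as far as the arm can. A call is refused whole if a number of a shift passes 41.7 or a number of a turn 0.125, either way. A call with a gripper value outside its range is refused whole. The fingers move at their own pace and stop on an object; the grip force is fixed at half the most. Time passes only in rows, so rows that do not move let the fingers close. It gives the time, the measured TCP pose, the force, the opening and the grip force at its end, in the units of the state.
- bot.read_state(): the state, without advancing time (a new reading comes with each control period).
- bot.capture(name): name is "scene" or "top" or "wrist"; returns (picture, depth): 384x512x3 uint8, red, green, blue; 384x512 float32, m along the optical axis (not along the pixel's ray), 0 where there is no reading.
- bot.camera_model(name): a dict with "intrinsics" (3x3 intrinsics, pixels), "rvec" (rotation vector, rad) and "tvec" (3), from world to camera coordinates, as OpenCV has them; the wrist camera has in their place "tool_from_camera" (4x4, takes a point from camera to tool coordinates, whose origin is the TCP and whose axes are the flange's). Camera axes: x right, y down, z forward; pixel columns grow to the right and rows downward; lengths in m; the calibration is good to about 2 mm. A picture is of the moment at which its call begins: read the wrist's pose just before it. camera_model takes no time and is no camera call.
- bot.hand_in(): hands the job in; it is judged then, once.
Trained networks look in the newest picture that a camera, given by its name, has taken for a name from the list of things; names that differ only in an ending like _2 or _b are one class to them, and where a whole thing is asked for, a point or a joint stands for the part that bears it (a point fixed in the world has none). Each returns a list of dicts, best first, with "conf" (0 to 1); they miss things now and then, are a little off and sometimes report something else, mostly with a low value. They report only what shows in the picture. A call takes as long as a camera call. They do not tell look-alikes from the thing itself.
- bot.spot_in(label, camera): "at" ([x, y, z] in m, in the coordinates of the camera as it stood for that picture, good to about 4 mm: the middle of the surface that is visible of it).
- bot.trace(label, camera): "mask" (384x512 bool, what is visible of it).
The state is a dict: "time_s": time; "joint_positions": joint angles; "qvel": joint speeds; "tau": joint torques, N m; "position": TCP position; "tcp_rot": TCP orientation; "force": force on the tool from outside, world axes, zero at the start; "moment": the same for the moment, N m; "opening": opening from 0.0 (shut) to 1.0 (fully open); "grasp_force": force on a finger pad.
Only numpy, scipy, OpenCV 4.12 (cv2) and the standard library are available. Lean on these libraries where they do the work, as an engineer would, in place of code of your own. Each camera call takes 0.05 s, during which the arm holds its last target. There are 200 camera calls.

### The job

Gently press the crate's flaps with the fingers, one after another, until one gives way and swings well down (3 cm or more at its free edge): that cell is empty. Only then lift the bud vase by its neck straight up out of its tray pocket and lower it gently, upright, through the flap of an empty cell until it stands on the cell's floor, and let go. Do not push hard on the crate, and leave the pots in the tray, the brush jar and the glaze bottle where they are.

Things in the scene. Friction and masses are not known exactly. Their poses are not given: they have to be found in the camera images.
- crate: open wooden crate, 166 x 246 x 92 mm high, fixed to the bench; origin under its centre, z up. 2 x 3 cells, each 74 x 74 mm inside, 84 mm deep (floor 8 mm above the bench), walls 6 mm, pitch 80 mm. Two of the cells, not known which, are empty; each other one hides a loose stoneware tumbler 62 mm across, 66 mm tall
- cell0 (a point): centre of the mouth of cell 0, level with the crate's rim (92 mm above the bench); axes are the crate's; the cell's centre is at x -40, y +80 mm in the crate's frame
- cell1 (a point): centre of the mouth of cell 1, level with the crate's rim (92 mm above the bench); axes are the crate's; the cell's centre is at x -40, y +0 mm in the crate's frame
- cell2 (a point): centre of the mouth of cell 2, level with the crate's rim (92 mm above the bench); axes are the crate's; the cell's centre is at x -40, y -80 mm in the crate's frame
- cell3 (a point): centre of the mouth of cell 3, level with the crate's rim (92 mm above the bench); axes are the crate's; the cell's centre is at x +40, y +80 mm in the crate's frame
- cell4 (a point): centre of the mouth of cell 4, level with the crate's rim (92 mm above the bench); axes are the crate's; the cell's centre is at x +40, y +0 mm in the crate's frame
- cell5 (a point): centre of the mouth of cell 5, level with the crate's rim (92 mm above the bench); axes are the crate's; the cell's centre is at x +40, y -80 mm in the crate's frame
- flap0 (a joint): angle (rad) of the plywood flap (71 x 70 x 4 mm) over cell 0: 0 closed (top 88 mm above the bench), 1.6 hanging down inside. Hinge: 36 mm from the cell's centre on the crate's -x side, 86 mm above the bench. A weak spring (1 to 2 N at the free half) shuts it. Pressed on the free half it stops hard at about 0.16 rad (8 mm) over a tumbler, and swings on over an empty cell
- flap1 (a joint): angle (rad) of the plywood flap (71 x 70 x 4 mm) over cell 1: 0 closed (top 88 mm above the bench), 1.6 hanging down inside. Hinge: 36 mm from the cell's centre on the crate's -x side, 86 mm above the bench. A weak spring (1 to 2 N at the free half) shuts it. Pressed on the free half it stops hard at about 0.16 rad (8 mm) over a tumbler, and swings on over an empty cell
- flap2 (a joint): angle (rad) of the plywood flap (71 x 70 x 4 mm) over cell 2: 0 closed (top 88 mm above the bench), 1.6 hanging down inside. Hinge: 36 mm from the cell's centre on the crate's -x side, 86 mm above the bench. A weak spring (1 to 2 N at the free half) shuts it. Pressed on the free half it stops hard at about 0.16 rad (8 mm) over a tumbler, and swings on over an empty cell
- flap3 (a joint): angle (rad) of the plywood flap (71 x 70 x 4 mm) over cell 3: 0 closed (top 88 mm above the bench), 1.6 hanging down inside. Hinge: 36 mm from the cell's centre on the crate's -x side, 86 mm above the bench. A weak spring (1 to 2 N at the free half) shuts it. Pressed on the free half it stops hard at about 0.16 rad (8 mm) over a tumbler, and swings on over an empty cell
- flap4 (a joint): angle (rad) of the plywood flap (71 x 70 x 4 mm) over cell 4: 0 closed (top 88 mm above the bench), 1.6 hanging down inside. Hinge: 36 mm from the cell's centre on the crate's -x side, 86 mm above the bench. A weak spring (1 to 2 N at the free half) shuts it. Pressed on the free half it stops hard at about 0.16 rad (8 mm) over a tumbler, and swings on over an empty cell
- flap5 (a joint): angle (rad) of the plywood flap (71 x 70 x 4 mm) over cell 5: 0 closed (top 88 mm above the bench), 1.6 hanging down inside. Hinge: 36 mm from the cell's centre on the crate's -x side, 86 mm above the bench. A weak spring (1 to 2 N at the free half) shuts it. Pressed on the free half it stops hard at about 0.16 rad (8 mm) over a tumbler, and swings on over an empty cell
- tray: fixed dark wooden tray 185 x 65 mm, 46 mm high, with three square pockets in a row along its x axis (55 x 55 mm inside, at x = -60, 0 and +60 mm, floor 6 mm above the bench); origin under its centre, z up
- vase_mid (a point): glazed white bud vase, 130 mm tall, upright in a pocket of the tray; point on its axis half-way up (65 mm above its foot), z along the axis. Foot 34 mm across, belly 50 mm across (widest 26 mm up), and above 62 mm a straight neck 16 mm across up to 122 mm, with a lip 22 mm across on top: in the pocket only the neck can be gripped. About 180 g
- pot0_mid (a point): white pot 48 mm across, 70 mm tall, in a pocket of the tray; point on its axis half-way up. Bystander
- pot1_mid (a point): white pot 50 mm across, 55 mm tall, in a pocket of the tray; point on its axis half-way up. Bystander
- brushjar_mid (a point): terracotta jar of brushes standing on the bench beside the tray or the crate, 72 mm across, brush tips up to 202 mm high; point on its axis 100 mm above the bench. Bystander
- glazebottle_mid (a point): glaze bottle standing on the bench beside the tray or the crate, 66 mm across, 200 mm tall; point on its axis 100 mm above the bench. Bystander
Mind the look-alikes: they are no part of the job. Leave any turquoise or yellow look-alike of the part that bears vase_mid alone.

How it is judged (in metres and radians):
On the way, in this order (a step that is already met when the one before it is completed fails the run):
1. a flap over an empty cell is pressed in with the vase still in its tray pocket (value of joint any of flap0, flap1, flap2, flap3, flap4, flap5 above 0.4 rad and distance of vase_mid from where it was at the start of the episode below 0.015 m), for 0.1 s.
2. the vase is lifted clear of its pocket, upright (height (world z) of vase_mid above 0.12 m and angle between vase_mid's own z axis and vertical below 0.3 rad), for 0.1 s.
At the end, for the whole second after the job is handed in: the vase stands upright (within 0.12 rad) on the floor of one of the crate's cells (foot within 6 mm of the floor, axis within 20 mm of the cell's centre), released and at rest ((horizontal distance between vase_mid and cell0 below 0.02 m or horizontal distance between vase_mid and cell1 below 0.02 m or horizontal distance between vase_mid and cell2 below 0.02 m or horizontal distance between vase_mid and cell3 below 0.02 m or horizontal distance between vase_mid and cell4 below 0.02 m or horizontal distance between vase_mid and cell5 below 0.02 m) and height (world z) of vase_mid between 0.066 and 0.079 m and angle between vase_mid's own z axis and vertical below 0.12 rad and linear speed of vase below 0.02 m/s); the robot touches nothing.
It fails at once if the crate or a flap is pushed with more than 60 N by the robot (contact force between crate and the fingers above 60 N or contact force between crate and the arm above 60 N).
It fails at once if the vase is pushed on the crate or banged down in it with more than 40 N (contact force between crate and vase above 40 N).
It fails at once if the vase is tipped by more than 0.6 rad (angle between vase_mid's own z axis and vertical above 0.6 rad).
It fails at once if a pot in the tray, the brush jar or the glaze bottle is moved by more than 25 mm or tipped (distance of any of pot0_mid, pot1_mid, brushjar_mid, glazebottle_mid from where it was at the start of the episode above 0.025 m).
It also fails if it takes over 72 s, if anything falls off the work surface, if the arm or the gripper's body presses on something with over 40 N, if the wrist force passes 120 N, or if a joint passes its speed limit or range.

## Working session

There is one attempt and no reset: what is moved stays moved. The work goes in short steps, Python scripts to look and compute and a tool call to move; the robot and the scene stay as the last step left them, time stands still between calls to the robot, and variables do not carry over. Pictures are saved under pics/ and viewed, at most 10 in all, crops included, and the job is handed in when it is done.

Besides the shell and the picture viewer there is one more tool, called after "Call:" by a JSON object that holds its "fn" and its "kwargs", one argument or row to a line. move_arm: Moves the arm, as the interface text tells. Its arguments: {"type":"object","properties":{"increments":{"type":"array"}},"required":["increments"]}

```bash
mkdir -p pics; cat > h.py <<'E'
import numpy as np, cv2
from rig import bot
def cam2world(name,P,st=None):
    m=bot.camera_model(name); P=np.atleast_2d(P)
    if name=="wrist":
        T=np.array(m["tool_from_camera"]); Q=P@T[:3,:3].T+T[:3,3]
        st=st or bot.read_state()
        return Q@np.array(st["tcp_rot"]).T+np.array(st["position"])
    R,_=cv2.Rodrigues(np.array(m["rvec"],float)); return (P-np.array(m["tvec"]).ravel())@R
def cloud(name,d,st=None):
    K=np.array(bot.camera_model(name)["intrinsics"]); v,u=np.mgrid[:384,:512]
    P=np.stack([(u-K[0,2])/K[0,0]*d,(v-K[1,2])/K[1,1]*d,d],-1)
    return cam2world(name,P.reshape(-1,3),st).reshape(384,512,3)
E
python3 - <<'E'
from h import *
s=bot.read_state(); print(s["position"],s["tcp_rot"],s["force"])
ims=[]
for n in("top","scene"):
    im,d=bot.capture(n); ims.append(im); np.save(n+"_d.npy",d); np.save(n+"_im.npy",im)
    for l in("crate","vase_mid","tray","pot0_mid","pot1_mid","brushjar_mid","glazebottle_mid","flap0"):
        r=bot.spot_in(l,n)
        print(n,l,[(round(x["conf"],2),cam2world(n,x["at"])[0].round(3).tolist()) for x in r])
    print(cam2world(n,[0,0,0]))
a=np.vstack(ims)[...,::-1]; cv2.imwrite("pics/a.png",cv2.resize(a,None,fx=.78,fy=.78))
E
```

```text
[ 0.13808061 -0.60880438  0.22157737] [[ 9.75295980e-01  2.20902114e-01 -9.05540197e-05]
 [ 2.20901795e-01 -9.75293689e-01  2.14871182e-03]
 [ 3.86338221e-04 -2.11563355e-03 -9.99997687e-01]] [ 0.33707729  0.26222057 -0.57928551]
top crate [(0.86, [0.582, -0.151, 0.089])]
top vase_mid [(0.64, [0.716, 0.201, 0.048]), (0.63, [0.619, 0.206, 0.053]), (0.54, [0.521, 0.112, 0.046])]
top tray [(0.76, [0.56, 0.237, 0.038])]
top pot0_mid [(0.9, [0.56, 0.233, 0.059])]
top pot1_mid [(0.85, [0.508, 0.26, 0.049]), (0.38, [0.582, -0.151, 0.087])]
top brushjar_mid [(0.57, [0.646, -0.316, 0.111])]
top glazebottle_mid [(0.86, [0.635, 0.302, 0.133]), (0.67, [0.645, -0.317, 0.113])]
top flap0 [(0.96, [0.624, -0.157, 0.088]), (0.95, [0.62, -0.077, 0.086]), (0.92, [0.544, -0.077, 0.084]), (0.91, [0.537, -0.157, 0.091]), (0.88, [0.625, -0.232, 0.082]), (0.65, [0.549, -0.246, 0.089])]
[[0.51299977 0.02416191 1.09051151]]
scene crate [(0.74, [0.533, -0.076, 0.091])]
scene vase_mid [(0.91, [0.527, 0.114, 0.052]), (0.73, [0.731, 0.204, 0.051]), (0.67, [0.626, 0.211, 0.058])]
scene tray [(0.89, [0.622, 0.215, 0.038]), (0.3, [0.62, -0.16, 0.089])]
scene pot0_mid [(0.61, [0.568, 0.222, 0.067])]
scene pot1_mid [(0.44, [0.507, 0.265, 0.053])]
scene brushjar_mid [(0.71, [0.67, -0.327, 0.108]), (0.35, [0.563, 0.221, 0.068]), (0.28, [0.616, -0.162, 0.091])]
scene glazebottle_mid [(0.69, [0.657, 0.303, 0.107]), (0.25, [0.543, -0.236, 0.086])]
scene flap0 [(0.75, [0.544, -0.236, 0.09]), (0.74, [0.623, -0.232, 0.088]), (0.69, [0.54, -0.156, 0.089]), (0.66, [0.62, -0.072, 0.089]), (0.59, [0.535, -0.079, 0.089]), (0.56, [0.625, -0.148, 0.091])]
[[ 1.44159445 -0.28741799  1.02451345]]
```

View pics/a.png

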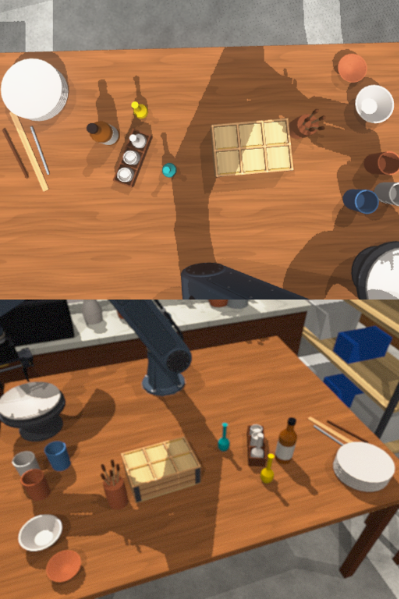

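The vase candidates in the upper (top) picture are white in the tray at (138,138), turquoise at (169,170) and yellow at (138,110). The description calls for the white one. Next I'll take close crops of the tray and the crate, and measure.

```bash
python3 - <<'E'
from h import *
im=np.load("top_im.npy"); d=np.load("top_d.npy"); C=cloud("top",d)
c=im[145:235,265:385]; v=im[155:250,140:235]
A=cv2.resize(c,(480,360),interpolation=3); B=cv2.resize(v,(320,320),interpolation=3); B=np.vstack([B,np.zeros((40,320,3),np.uint8)])
cv2.imwrite("pics/b.png",np.hstack([A,B])[...,::-1])
X=C.reshape(-1,3)
def box(m,z0,z1):
    (cx,cy),(w,h),a=cv2.minAreaRect(X[m&(X[:,2]>z0)&(X[:,2]<z1)][:,:2].astype(np.float32)*1000); return cx,cy,w,h,a
m=(X[:,0]>.45)&(X[:,0]<.72)&(X[:,1]>-.285)&(X[:,1]<-.01)
print("crate",box(m,.075,.10))
m=(X[:,0]>.45)&(X[:,0]<.68)&(X[:,1]>.15)&(X[:,1]<.275)
print("tray",box(m,.03,.055))
C2=cloud("scene",np.load("scene_d.npy")).reshape(-1,3)
for Y in(X,C2):
  for z0,z1 in((.068,.1),(.1,.126),(.126,.15)):
    k=(abs(Y[:,0]-.615)<.035)&(abs(Y[:,1]-.21)<.05)&(Y[:,2]>z0)&(Y[:,2]<z1); print(z0,k.sum(),Y[k].mean(0) if k.any() else 0, np.ptp(Y[k],0) if k.any() else 0)
def tall(m,z0): 
    q=X[m&(X[:,2]>z0)]; print(q.min(0),q.max(0))
tall((abs(X[:,0]-.63)<.06)&(abs(X[:,1]-.3)<.05),.1); tall((abs(X[:,0]-.645)<.06)&(abs(X[:,1]+.32)<.06),.1)
E
```

```text
crate (583.684326171875, -155.75747680664062, 167.22840881347656, 246.794677734375, 3.4170544147491455)
tray (564.0565185546875, 236.45462036132812, 66.20661926269531, 185.2226104736328, 67.84687805175781)
0.068 35 [0.59949593 0.22228887 0.07744942] [0.04827946 0.04476578 0.02882054]
0.1 12 [0.61686346 0.2085248  0.10802307] [0.01172768 0.00923327 0.01592019]
0.126 61 [0.6195638  0.21382082 0.1351799 ] [0.01908879 0.01926164 0.00788775]
0.068 49 [0.6190247  0.21534939 0.0820083 ] [0.05062015 0.04518061 0.03076831]
0.1 38 [0.62357001 0.21227481 0.11288903] [0.01514587 0.01449763 0.02551698]
0.126 45 [0.62018974 0.21438085 0.13581534] [0.02171881 0.02218023 0.01487237]
[0.61125857 0.28414154 0.10003857] [0.67374659 0.34660197 0.20371653]
[ 0.61503716 -0.36376843  0.10009913] [ 0.68032999 -0.29605691  0.20153577]
```

View pics/b.png

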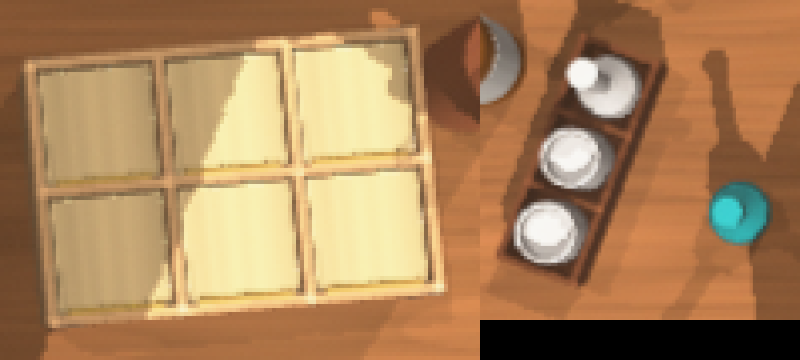

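The crop shows the white vase with its lip at (580,72), in the end pocket beside the two pots. The turquoise one stands alone at (740,212), so I choose the white vase. I'm moving over the crate with the gripper closed.

Call:
{"fn": "move_arm", "kwargs": {
  "increments": [
    {"xyz":[15,-9,-8],"roll":0,"grip":0},
    {"xyz":[30,-19,-8],"roll":0,"grip":0},
    {"xyz":[30,-19,-8],"roll":0,"grip":0},
    {"xyz":[30,-19,-6],"roll":0,"grip":0},
    {"xyz":[30,-19,-6],"roll":0,"grip":0}
  ]
}}

```text
time_s: 1.32
position: [0.2524, -0.4948, 0.2594]
tcp_rot: [[0.975, 0.22, 0.001], [0.22, -0.975, -0.0], [0.001, 0.0, -1.0]]
force: [-0.2, 0.1, 0.6]
opening: 0.707
grasp_force: 0.0
```

Call:
{"fn": "move_arm", "kwargs": {
  "increments": [
    {"xyz":[32,-20,0],"roll":0,"grip":0},
    {"xyz":[32,-20,0],"roll":0,"grip":0},
    {"xyz":[32,-20,0],"roll":0,"grip":0},
    {"xyz":[32,-20,0],"roll":0,"grip":0},
    {"xyz":[32,-20,0],"roll":0,"grip":0}
  ]
}}

```text
time_s: 1.73
position: [0.3863, -0.3614, 0.2593]
tcp_rot: [[0.975, 0.221, 0.001], [0.221, -0.975, -0.0], [0.001, 0.0, -1.0]]
force: [0.1, -0.7, -0.2]
opening: 0.325
grasp_force: 0.0
```

Call:
{"fn": "move_arm", "kwargs": {
  "increments": [
    {"xyz":[32,-20,0],"roll":0,"grip":0},
    {"xyz":[32,-20,0],"roll":0,"grip":0},
    {"xyz":[32,-20,0],"roll":0,"grip":0},
    {"xyz":[32,-20,0],"roll":0,"grip":0},
    {"xyz":[32,-20,0],"roll":0,"grip":0}
  ]
}}

```text
time_s: 2.15
position: [0.52, -0.2284, 0.2592]
tcp_rot: [[0.975, 0.221, 0.001], [0.221, -0.975, 0.0], [0.001, 0.0, -1.0]]
force: [0.7, -0.9, -0.2]
opening: 0.015
grasp_force: 0.0
```

Call:
{"fn": "move_arm", "kwargs": {
  "increments": [
    {"xyz":[30,-20,0],"roll":0,"grip":0},
    {"xyz":[15,-10,0],"roll":0.08,"grip":0},
    {"xyz":[0,0,0],"roll":0.08,"grip":0},
    {"xyz":[0,0,0],"roll":0,"grip":0},
    {"xyz":[0,0,0],"roll":0,"grip":0}
  ]
}}

```text
time_s: 2.57
position: [0.556, -0.1908, 0.2588]
tcp_rot: [[0.998, 0.066, -0.0], [0.066, -0.998, 0.0], [-0.0, -0.0, -1.0]]
force: [-0.0, 0.6, -0.1]
opening: 0.004
grasp_force: 0.0
```

```bash
python3 - <<'E'
from h import *
s=bot.read_state(); print(np.round(s["position"],4),np.round(s["tcp_rot"],3).tolist(),s["force"],s["time_s"])
print(np.round(bot.camera_model("wrist")["tool_from_camera"],3).tolist())
im,d=bot.capture("wrist"); cv2.imwrite("pics/c.png",im[...,::-1]); np.save("w_d.npy",d)
C=cloud("wrist",d,s)
X=C.reshape(-1,3); k=(X[:,2]>.08)&(X[:,2]<.1); print(k.sum(),X[k].min(0),X[k].max(0))
k&=(X[:,0]>.47)&(X[:,0]<.7)&(X[:,1]>-.3)&(X[:,1]<-.02)
print(cv2.minAreaRect(X[k][:,:2].astype(np.float32)*1000))
for r in bot.spot_in("flap0","wrist"): print(round(r["conf"],2),cam2world("wrist",r["at"],s).round(4))
E
```

```text
[ 0.556  -0.1908  0.2588] [[0.998, 0.066, -0.0], [0.066, -0.998, 0.0], [-0.0, -0.0, -1.0]] [-0.01209059  0.64046641 -0.0812061 ] 2.5667
[[-0.001, -0.952, -0.305, 0.085], [1.0, -0.001, -0.001, -0.0], [0.001, -0.305, 0.952, -0.162], [0.0, 0.0, 0.0, 1.0]]
36314 [ 0.3698077  -0.49299285  0.08000098] [ 0.68218113 -0.02565635  0.09999084]
((583.9359741210938, -167.40463256835938), (167.04281616210938, 275.21929931640625), 3.5903267860412598)
0.86 [[ 0.5483 -0.1552  0.0874]]
0.84 [[ 0.6275 -0.1547  0.0924]]
0.82 [[ 0.6276 -0.2319  0.0873]]
0.69 [[ 0.6171 -0.0746  0.0846]]
0.68 [[ 0.5518 -0.2372  0.0887]]
0.63 [[ 0.5383 -0.0745  0.0843]]
```

View pics/c.png

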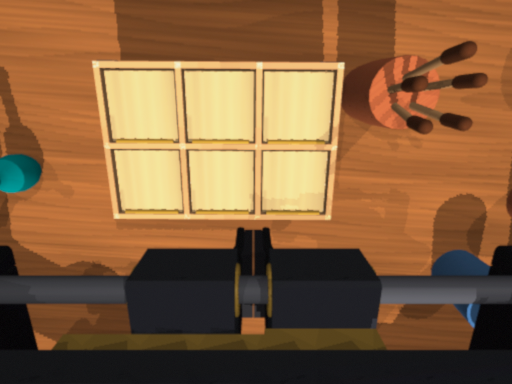

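The wrist picture shows brass hinge strips along the lower edge of each flap (e.g. (220,142), (220,212)). That is the robot side, so the crate's yaw is about +3.5° and the free edges face +x. I'll press cell 1 first.

Call:
{"fn": "move_arm", "kwargs": {
  "increments": [
    {"xyz":[5,-33,5],"roll":0,"grip":0},
    {"xyz":[0,0,35],"roll":0,"grip":0},
    {"xyz":[0,0,40],"roll":0,"grip":0},
    {"xyz":[0,0,40],"roll":0,"grip":0},
    {"xyz":[0,0,30],"roll":0,"grip":0}
  ]
}}

```text
time_s: 3.08
position: [0.5575, -0.1586, 0.1064]
tcp_rot: [[0.998, 0.063, -0.002], [0.063, -0.998, 0.001], [-0.002, -0.001, -1.0]]
force: [-0.7, 0.4, -0.7]
opening: 0.008
grasp_force: 0.0
```

Call:
{"fn": "move_arm", "kwargs": {
  "increments": [
    {"xyz":[0,0,14],"roll":0,"grip":0},
    {"xyz":[0,0,3],"roll":0,"grip":0},
    {"xyz":[0,0,3],"roll":0,"grip":0},
    {"xyz":[0,0,3],"roll":0,"grip":0},
    {"xyz":[0,0,3],"roll":0,"grip":0}
  ]
}}

```text
time_s: 3.5
position: [0.5601, -0.1595, 0.084]
tcp_rot: [[0.998, 0.062, 0.003], [0.062, -0.998, -0.002], [0.003, 0.002, -1.0]]
force: [-0.1, 0.1, 0.3]
opening: 0.002
grasp_force: 0.2
```

Call:
{"fn": "move_arm", "kwargs": {
  "increments": [
    {"xyz":[0,0,1],"roll":0,"grip":0},
    {"xyz":[0,0,1],"roll":0,"grip":0},
    {"xyz":[0,0,1],"roll":0,"grip":0}
  ]
}}

```text
time_s: 3.75
position: [0.5599, -0.1591, 0.0809]
tcp_rot: [[0.998, 0.063, 0.002], [0.063, -0.998, -0.001], [0.002, 0.002, -1.0]]
force: [-1.9, -0.2, 12.0]
opening: 0.006
grasp_force: 5.7
```

Call:
{"fn": "move_arm", "kwargs": {
  "increments": [
    {"xyz":[0,0,1],"roll":0,"grip":0},
    {"xyz":[0,0,0.5],"roll":0,"grip":0}
  ]
}}

```text
time_s: 3.92
position: [0.5599, -0.1592, 0.0808]
tcp_rot: [[0.998, 0.063, 0.002], [0.063, -0.998, -0.002], [0.002, 0.002, -1.0]]
force: [-3.0, -0.0, 17.2]
opening: 0.005
grasp_force: 8.0
```

Cell 1 is full (17 N, no travel). Next is cell 4.

Call:
{"fn": "move_arm", "kwargs": {
  "increments": [
    {"xyz":[0,0,-15],"roll":0,"grip":0},
    {"xyz":[0,0,-13],"roll":0,"grip":0},
    {"xyz":[27,0,0],"roll":0,"grip":0},
    {"xyz":[27,0,0],"roll":0,"grip":0},
    {"xyz":[26,0,0],"roll":0,"grip":0}
  ]
}}

```text
time_s: 4.33
position: [0.6402, -0.1536, 0.1072]
tcp_rot: [[0.998, 0.062, 0.002], [0.062, -0.998, -0.001], [0.002, 0.001, -1.0]]
force: [0.9, -0.6, -0.5]
opening: 0.007
grasp_force: 0.0
```

Call:
{"fn": "move_arm", "kwargs": {
  "increments": [
    {"xyz":[0,0,6],"roll":0,"grip":0},
    {"xyz":[0,0,6],"roll":0,"grip":0},
    {"xyz":[0,0,4],"roll":0,"grip":0},
    {"xyz":[0,0,3],"roll":0,"grip":0},
    {"xyz":[0,0,2],"roll":0,"grip":0}
  ]
}}

```text
time_s: 4.75
position: [0.6373, -0.1532, 0.0842]
tcp_rot: [[0.998, 0.062, -0.003], [0.062, -0.998, 0.001], [-0.003, -0.001, -1.0]]
force: [-0.5, 0.9, 1.0]
opening: -0.001
grasp_force: 0.2
```

Call:
{"fn": "move_arm", "kwargs": {
  "increments": [
    {"xyz":[0,0,2],"roll":0,"grip":0},
    {"xyz":[0,0,2],"roll":0,"grip":0},
    {"xyz":[0,0,1],"roll":0,"grip":0},
    {"xyz":[0,0,1],"roll":0,"grip":0}
  ]
}}

```text
time_s: 5.08
position: [0.6382, -0.1537, 0.0811]
tcp_rot: [[0.998, 0.063, -0.001], [0.063, -0.998, -0.0], [-0.001, -0.0, -1.0]]
force: [-4.2, 1.5, 15.9]
opening: 0.005
grasp_force: 7.4
```

Cell 4 is full. Next is cell 3.

Call:
{"fn": "move_arm", "kwargs": {
  "increments": [
    {"xyz":[0,0,-15],"roll":0,"grip":0},
    {"xyz":[0,0,-13],"roll":0,"grip":0},
    {"xyz":[0,-27,0],"roll":0,"grip":0},
    {"xyz":[0,-27,0],"roll":0,"grip":0},
    {"xyz":[0,-26,0],"roll":0,"grip":0}
  ]
}}

```text
time_s: 5.5
position: [0.6344, -0.0736, 0.1082]
tcp_rot: [[0.998, 0.061, 0.002], [0.061, -0.998, -0.0], [0.002, 0.001, -1.0]]
force: [0.5, 0.6, -0.3]
opening: 0.006
grasp_force: 0.0
```

Call:
{"fn": "move_arm", "kwargs": {
  "increments": [
    {"xyz":[0,0,6],"roll":0,"grip":0},
    {"xyz":[0,0,6],"roll":0,"grip":0},
    {"xyz":[0,0,4],"roll":0,"grip":0},
    {"xyz":[0,0,3],"roll":0,"grip":0},
    {"xyz":[0,0,2],"roll":0,"grip":0}
  ]
}}

```text
time_s: 5.92
position: [0.634, -0.0748, 0.0854]
tcp_rot: [[0.998, 0.061, -0.0], [0.061, -0.998, 0.0], [-0.0, -0.0, -1.0]]
force: [0.8, 0.3, 0.4]
opening: 0.003
grasp_force: 0.2
```

Call:
{"fn": "move_arm", "kwargs": {
  "increments": [
    {"xyz":[0,0,2],"roll":0,"grip":0},
    {"xyz":[0,0,2],"roll":0,"grip":0},
    {"xyz":[0,0,1],"roll":0,"grip":0},
    {"xyz":[0,0,1],"roll":0,"grip":0}
  ]
}}

```text
time_s: 6.25
position: [0.634, -0.0742, 0.08]
tcp_rot: [[0.998, 0.062, 0.0], [0.062, -0.998, -0.0], [0.0, 0.0, -1.0]]
force: [0.8, -0.6, 0.7]
opening: 0.008
grasp_force: 0.2
```

No resistance here (0.7 N), so I'll press further down.

Call:
{"fn": "move_arm", "kwargs": {
  "increments": [
    {"xyz":[0,0,2],"roll":0,"grip":0},
    {"xyz":[0,0,2],"roll":0,"grip":0},
    {"xyz":[0,0,2],"roll":0,"grip":0}
  ]
}}

```text
time_s: 6.5
position: [0.6339, -0.0737, 0.074]
tcp_rot: [[0.998, 0.063, 0.0], [0.063, -0.998, -0.0], [0.0, 0.0, -1.0]]
force: [0.2, -0.1, 0.7]
opening: 0.007
grasp_force: 0.3
```

Call:
{"fn": "move_arm", "kwargs": {
  "increments": [
    {"xyz":[0,0,4],"roll":0,"grip":0},
    {"xyz":[0,0,4],"roll":0,"grip":0},
    {"xyz":[0,0,4],"roll":0,"grip":0},
    {"xyz":[0,0,4],"roll":0,"grip":0},
    {"xyz":[0,0,4],"roll":0,"grip":0}
  ]
}}

```text
time_s: 6.92
position: [0.6339, -0.0736, 0.0535]
tcp_rot: [[0.998, 0.063, -0.0], [0.063, -0.998, 0.0], [-0.0, -0.0, -1.0]]
force: [-0.1, -0.9, 0.9]
opening: 0.007
grasp_force: 0.4
```

Call:
{"fn": "move_arm", "kwargs": {
  "increments": [
    {"xyz":[0,0,4],"roll":0,"grip":0},
    {"xyz":[0,0,4],"roll":0,"grip":0},
    {"xyz":[0,0,0],"roll":0,"grip":0},
    {"xyz":[0,0,0],"roll":0,"grip":0}
  ]
}}

```text
time_s: 7.25
position: [0.6341, -0.0738, 0.0457]
tcp_rot: [[0.998, 0.063, 0.0], [0.063, -0.998, 0.0], [0.0, -0.0, -1.0]]
force: [0.4, -0.1, -0.4]
opening: 0.005
grasp_force: 0.4
```

Cell 3 is empty: its flap swung well down, with the fingers 42 mm below the flap's top. Going up and over to the white vase, turning the gripper so its body clears the glaze bottle.

Call:
{"fn": "move_arm", "kwargs": {
  "increments": [
    {"xyz":[0,0,-20],"roll":0,"grip":0},
    {"xyz":[0,0,-35],"roll":0,"grip":0},
    {"xyz":[0,0,-40],"roll":0,"grip":0},
    {"xyz":[0,0,-40],"roll":0,"grip":0},
    {"xyz":[0,0,-40],"roll":0,"grip":0}
  ]
}}

```text
time_s: 7.67
position: [0.6333, -0.0735, 0.2227]
tcp_rot: [[0.998, 0.063, -0.001], [0.063, -0.998, 0.0], [-0.001, -0.0, -1.0]]
force: [0.7, -0.8, 0.2]
opening: 0.006
grasp_force: 0.0
```

Call:
{"fn": "move_arm", "kwargs": {
  "increments": [
    {"xyz":[0,-20,-35],"roll":0,"grip":0},
    {"xyz":[0,-35,-20],"roll":0,"grip":0},
    {"xyz":[1,-38,0],"roll":0,"grip":30},
    {"xyz":[1,-38,0],"roll":0,"grip":60},
    {"xyz":[1,-38,0],"roll":0,"grip":60}
  ]
}}

```text
time_s: 8.08
position: [0.626, 0.0965, 0.2772]
tcp_rot: [[0.998, 0.062, 0.001], [0.062, -0.998, 0.0], [0.001, -0.0, -1.0]]
force: [1.2, -0.1, 0.1]
opening: 0.149
grasp_force: 0.0
```

Call:
{"fn": "move_arm", "kwargs": {
  "increments": [
    {"xyz":[1,-38,0],"roll":0,"grip":60},
    {"xyz":[0,-38,0],"roll":0,"grip":60},
    {"xyz":[0,-30,0],"roll":0,"grip":60},
    {"xyz":[0,-13,0],"roll":0,"grip":60},
    {"xyz":[0,0,0],"roll":0.12,"grip":60}
  ]
}}

```text
time_s: 8.5
position: [0.6188, 0.2175, 0.276]
tcp_rot: [[0.999, -0.055, -0.0], [-0.055, -0.999, 0.001], [-0.0, -0.001, -1.0]]
force: [0.1, -0.1, -0.5]
opening: 0.521
grasp_force: 0.0
```

Call:
{"fn": "move_arm", "kwargs": {
  "increments": [
    {"xyz":[0,0,0],"roll":0.12,"grip":60},
    {"xyz":[0,0,0],"roll":0.12,"grip":60},
    {"xyz":[0,0,0],"roll":0.12,"grip":60},
    {"xyz":[0,0,0],"roll":0.12,"grip":60},
    {"xyz":[0,0,0],"roll":0.12,"grip":60}
  ]
}}

```text
time_s: 8.92
position: [0.6197, 0.2132, 0.276]
tcp_rot: [[0.788, -0.616, -0.0], [-0.616, -0.788, -0.001], [0.0, 0.001, -1.0]]
force: [0.3, 0.6, 0.0]
opening: 0.599
grasp_force: 0.0
```

Call:
{"fn": "move_arm", "kwargs": {
  "increments": [
    {"xyz":[0,0,0],"roll":0.12,"grip":60},
    {"xyz":[0,0,0],"roll":0.12,"grip":60},
    {"xyz":[0,0,0],"roll":0.12,"grip":60},
    {"xyz":[0,0,0],"roll":0.12,"grip":60},
    {"xyz":[0,0,0],"roll":0.12,"grip":60}
  ]
}}

```text
time_s: 9.33
position: [0.6217, 0.1863, 0.2747]
tcp_rot: [[0.368, -0.93, -0.002], [-0.929, -0.368, 0.044], [-0.041, -0.015, -0.999]]
force: [1.3, -1.1, -0.0]
opening: 0.596
grasp_force: 0.0
```

Call:
{"fn": "move_arm", "kwargs": {
  "increments": [
    {"xyz":[0,0,0],"roll":0.12,"grip":60},
    {"xyz":[0,0,0],"roll":0.06,"grip":60},
    {"xyz":[0,0,0],"roll":0,"grip":60},
    {"xyz":[0,0,0],"roll":0,"grip":60}
  ]
}}

```text
time_s: 9.67
position: [0.6204, 0.1399, 0.2694]
tcp_rot: [[0.257, -0.966, -0.0], [-0.962, -0.256, 0.094], [-0.091, -0.024, -0.996]]
force: [-0.2, 0.1, 0.3]
opening: 0.6
grasp_force: 0.0
```

```bash
python3 - <<'E'
from h import *
s=bot.read_state(); p=np.array(s["position"]); R=np.array(s["tcp_rot"]); print(p.round(4),R.round(3).tolist(),np.round(s["joint_positions"],0))
im,d=bot.capture("wrist"); cv2.imwrite("pics/d.png",im[...,::-1])
X=cloud("wrist",d,s).reshape(-1,3)
for z0,z1 in((.08,.1),(.1,.126),(.128,.145)):
    k=(abs(X[:,0]-.62)<.022)&(abs(X[:,1]-.214)<.022)&(X[:,2]>z0)&(X[:,2]<z1)
    if k.any(): print(z0,k.sum(),((X[k].min(0)+X[k].max(0))/2).round(4),X[k].mean(0),np.ptp(X[k],0).round(3))
E
```

```text
[0.6204 0.1399 0.2694] [[0.257, -0.966, -0.0], [-0.962, -0.256, 0.094], [-0.091, -0.024, -0.996]] [  0.  28.  78.   6.  74. 164.]
0.08 96 [0.6204 0.2115 0.0902] [0.62093598 0.20985993 0.08988925] [0.015 0.008 0.019]
0.1 154 [0.6203 0.2112 0.1132] [0.62093711 0.20989877 0.11341664] [0.016 0.008 0.026]
0.128 287 [0.62   0.2161 0.133 ] [0.62021867 0.2153144  0.13603506] [0.021 0.021 0.01 ]
```

View pics/d.png

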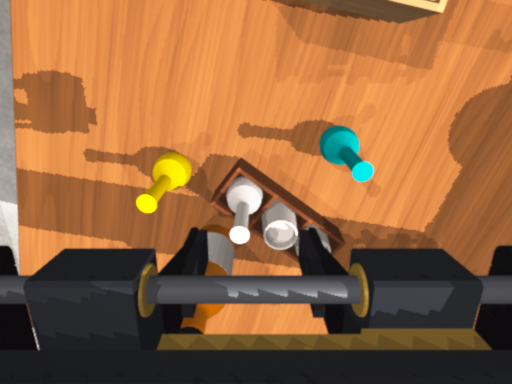

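Joint 6 hit its limit at 164°, so the pose came out tilted. I'll unwind it and approach from the other turn side. In the picture the white vase's lip is at (240,233), the yellow one's at (148,203) and the turquoise one's at (362,171).

Call:
{"fn": "move_arm", "kwargs": {
  "increments": [
    {"xyz":[0,0,0],"roll":-0.12,"grip":60},
    {"xyz":[0,0,0],"roll":-0.12,"grip":60},
    {"xyz":[0,0,0],"roll":-0.12,"grip":60},
    {"xyz":[0,0,0],"roll":-0.12,"grip":60},
    {"xyz":[0,0,0],"roll":-0.12,"grip":60}
  ]
}}

```text
time_s: 10.13
position: [0.6204, 0.1431, 0.2697]
tcp_rot: [[0.765, -0.644, 0.0], [-0.641, -0.762, 0.095], [-0.061, -0.073, -0.996]]
force: [-0.5, 0.6, 0.3]
opening: 0.6
grasp_force: 0.0
```

Call:
{"fn": "move_arm", "kwargs": {
  "increments": [
    {"xyz":[0,0,0],"roll":-0.12,"grip":60},
    {"xyz":[0,0,0],"roll":-0.12,"grip":60},
    {"xyz":[0,0,0],"roll":-0.12,"grip":60},
    {"xyz":[0,0,0],"roll":-0.12,"grip":60},
    {"xyz":[0,0,0],"roll":0,"grip":60}
  ]
}}

```text
time_s: 10.55
position: [0.6203, 0.1431, 0.2697]
tcp_rot: [[0.975, -0.222, 0.0], [-0.221, -0.971, 0.095], [-0.021, -0.092, -0.996]]
force: [0.9, 0.3, 0.2]
opening: 0.6
grasp_force: 0.0
```

The commanded pose has kept a 5.4° lean, purely about world x. With the closing line (tool y) along world x, the pads stay vertical in the plane that matters. I'll keep that one orientation for the grasp and the placing, which keeps the vase upright.

Call:
{"fn": "move_arm", "kwargs": {
  "increments": [
    {"xyz":[0,0,0],"roll":-0.12,"grip":60},
    {"xyz":[0,0,0],"roll":-0.12,"grip":60},
    {"xyz":[0,0,0],"roll":-0.12,"grip":60},
    {"xyz":[0,0,0],"roll":-0.12,"grip":60},
    {"xyz":[0,0,0],"roll":-0.12,"grip":60}
  ]
}}

```text
time_s: 10.97
position: [0.6204, 0.1426, 0.2696]
tcp_rot: [[0.93, 0.367, 0.0], [0.366, -0.926, 0.094], [0.035, -0.088, -0.996]]
force: [-1.1, -0.1, 0.6]
opening: 0.596
grasp_force: 0.0
```

Call:
{"fn": "move_arm", "kwargs": {
  "increments": [
    {"xyz":[0,0,0],"roll":-0.12,"grip":60},
    {"xyz":[0,0,0],"roll":-0.12,"grip":60},
    {"xyz":[0,0,0],"roll":-0.12,"grip":60},
    {"xyz":[0,0,0],"roll":-0.12,"grip":60},
    {"xyz":[0,0,0],"roll":-0.12,"grip":60}
  ]
}}

```text
time_s: 11.38
position: [0.6204, 0.1426, 0.2696]
tcp_rot: [[0.56, 0.828, 0.0], [0.825, -0.558, 0.094], [0.078, -0.053, -0.996]]
force: [-1.0, 0.1, 0.5]
opening: 0.597
grasp_force: 0.0
```

Call:
{"fn": "move_arm", "kwargs": {
  "increments": [
    {"xyz":[0,0,0],"roll":-0.12,"grip":60},
    {"xyz":[0,0,0],"roll":-0.12,"grip":60},
    {"xyz":[0,0,0],"roll":-0.12,"grip":60},
    {"xyz":[0,0,0],"roll":-0.12,"grip":60},
    {"xyz":[0,0,0],"roll":-0.114,"grip":60}
  ]
}}

```text
time_s: 11.8
position: [0.6204, 0.1426, 0.2696]
tcp_rot: [[0.001, 1.0, 0.0], [0.996, -0.001, 0.094], [0.094, 0.0, -0.996]]
force: [-0.4, 0.1, -0.3]
opening: 0.598
grasp_force: 0.0
```

Call:
{"fn": "move_arm", "kwargs": {
  "increments": [
    {"xyz":[24,0,2],"roll":0,"grip":60},
    {"xyz":[25,0,3],"roll":0,"grip":60},
    {"xyz":[24,0,2],"roll":0,"grip":60},
    {"xyz":[0,0,0],"roll":0,"grip":60},
    {"xyz":[0,0,0],"roll":0,"grip":60}
  ]
}}

```text
time_s: 12.22
position: [0.6203, 0.2168, 0.2694]
tcp_rot: [[0.004, 1.0, 0.0], [0.996, -0.004, 0.094], [0.094, -0.0, -0.996]]
force: [0.5, -0.5, -0.4]
opening: 0.6
grasp_force: 0.0
```

Call:
{"fn": "move_arm", "kwargs": {
  "increments": [
    {"xyz":[-2.8,0,30],"roll":0,"grip":60},
    {"xyz":[-2.8,0,30],"roll":0,"grip":60},
    {"xyz":[-2.8,0,30],"roll":0,"grip":60},
    {"xyz":[0,0,0],"roll":0,"grip":60}
  ]
}}

```text
time_s: 12.55
position: [0.6163, 0.2135, 0.1727]
tcp_rot: [[0.008, 1.0, -0.013], [0.996, -0.007, 0.092], [0.092, -0.013, -0.996]]
force: [-0.6, -0.5, -0.6]
opening: 0.6
grasp_force: 0.0
```

```bash
python3 - <<'E'
from h import *
s=bot.read_state(); print(np.round(s["position"],4))
a,_=bot.capture("wrist"); b,_=bot.capture("scene")
b=cv2.resize(b[120:300,250:450],(427,384)); cv2.imwrite("pics/e.png",cv2.resize(np.hstack([a,b]),(780,319))[...,::-1])
E
```

```text
[0.6163 0.2135 0.1727]
```

View pics/e.png

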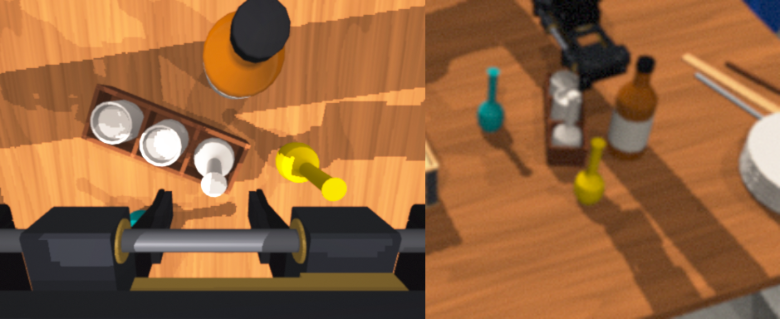

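The fingers straddle the white vase: lip at (213,185), finger midline at about (212,215). The yellow vase is clear on the right at (333,188). Continuing down and gripping.

Call:
{"fn": "move_arm", "kwargs": {
  "increments": [
    {"xyz":[-2.8,0,28],"roll":0,"grip":60},
    {"xyz":[-2.8,0,28],"roll":0,"grip":60},
    {"xyz":[-2,0,20],"roll":0,"grip":60},
    {"xyz":[-1,0,12],"roll":0,"grip":60},
    {"xyz":[0,0,0],"roll":0,"grip":60}
  ]
}}

```text
time_s: 13.07
position: [0.6205, 0.2144, 0.0898]
tcp_rot: [[0.006, 1.0, -0.001], [0.996, -0.006, 0.094], [0.094, -0.002, -0.996]]
force: [0.3, 0.5, 0.6]
opening: 0.601
grasp_force: 0.0
```

Call:
{"fn": "move_arm", "kwargs": {
  "increments": [
    {"xyz":[0,0,0],"roll":0,"grip":30},
    {"xyz":[0,0,0],"roll":0,"grip":20},
    {"xyz":[0,0,0],"roll":0,"grip":10},
    {"xyz":[0,0,0],"roll":0,"grip":5},
    {"xyz":[0,0,0],"roll":0,"grip":5}
  ]
}}

```text
time_s: 13.48
position: [0.6214, 0.2148, 0.0917]
tcp_rot: [[0.005, 1.0, 0.002], [0.995, -0.005, 0.095], [0.095, 0.002, -0.996]]
force: [-0.0, -0.2, 0.5]
opening: 0.307
grasp_force: 0.0
```

Call:
{"fn": "move_arm", "kwargs": {
  "increments": [
    {"xyz":[0,0,0],"roll":0,"grip":0},
    {"xyz":[0,0,0],"roll":0,"grip":0},
    {"xyz":[0,0,0],"roll":0,"grip":0}
  ]
}}

```text
time_s: 13.73
position: [0.6211, 0.2149, 0.0913]
tcp_rot: [[0.005, 1.0, 0.001], [0.995, -0.005, 0.095], [0.095, 0.001, -0.995]]
force: [-0.4, 0.4, 3.5]
opening: 0.206
grasp_force: 30.0
```

Gripped with 30 N at about 18 mm. Lifting straight up.

Call:
{"fn": "move_arm", "kwargs": {
  "increments": [
    {"xyz":[0.5,0,-5],"roll":0,"grip":0},
    {"xyz":[0.9,0,-10],"roll":0,"grip":0},
    {"xyz":[1.9,0,-20],"roll":0,"grip":0},
    {"xyz":[1.9,0,-20],"roll":0,"grip":0},
    {"xyz":[1.9,0,-20],"roll":0,"grip":0}
  ]
}}

```text
time_s: 14.15
position: [0.6203, 0.2146, 0.1665]
tcp_rot: [[0.005, 1.0, -0.001], [0.996, -0.005, 0.094], [0.094, -0.002, -0.996]]
force: [0.7, 0.5, -2.1]
opening: 0.207
grasp_force: 30.0
```

Call:
{"fn": "move_arm", "kwargs": {
  "increments": [
    {"xyz":[1.9,0,-20],"roll":0,"grip":0},
    {"xyz":[1.9,0,-20],"roll":0,"grip":0},
    {"xyz":[1.9,0,-20],"roll":0,"grip":0},
    {"xyz":[0.9,0,-10],"roll":0,"grip":0},
    {"xyz":[0,0,0],"roll":0,"grip":0}
  ]
}}

```text
time_s: 14.57
position: [0.6224, 0.2149, 0.2394]
tcp_rot: [[0.004, 1.0, 0.006], [0.995, -0.005, 0.095], [0.095, 0.006, -0.995]]
force: [-0.6, -0.3, -1.8]
opening: 0.205
grasp_force: 30.0
```

```bash
python3 - <<'E'
from h import *
s=bot.read_state(); p=np.array(s["position"]); R=np.array(s["tcp_rot"]); print(p.round(4),s["opening"],s["grasp_force"],np.round(s["force"],1))
for n in("scene","top"):
    im,d=bot.capture(n); X=cloud(n,d).reshape(-1,3)
    k0=(abs(X[:,0]-p[0])<.04)&(abs(X[:,1]-p[1]+.0)<.04)
    for a,b in((p[2]-.09,p[2]-.07),(p[2]-.07,p[2]-.05),(p[2]-.05,p[2]-.035),(p[2]-.02,p[2]-.005)):
        k=k0&(X[:,2]>a)&(X[:,2]<b)
        if k.sum()>5: print(n,round(a-p[2],3),k.sum(),((X[k].min(0)+X[k].max(0))/2).round(4),np.ptp(X[k],0).round(3))
    k=k0&(X[:,2]<p[2]-.02)&(X[:,2]>.1); print("zmin",np.sort(X[k][:,2])[:4])
    if n=="scene":
        b=cv2.resize(im[60:240,250:450],(400,360)); 
a,_=bot.capture("wrist")
cv2.imwrite("pics/f.png",np.hstack([cv2.resize(a,(400,300)),b[:300]])[...,::-1])
E
```

```text
[0.6224 0.2149 0.2394] 0.2050673767763314 29.99983398243785 [-0.6 -0.3 -1.8]
scene -0.09 21 [0.6332 0.2099 0.1618] [0.022 0.031 0.014]
scene -0.07 94 [0.6278 0.2127 0.1794] [0.038 0.044 0.02 ]
scene -0.05 111 [0.6249 0.2132 0.1969] [0.043 0.045 0.015]
scene -0.02 19 [0.6242 0.214  0.2249] [0.016 0.013 0.01 ]
zmin [0.15495003 0.15579449 0.15793983 0.16012879]
zmin []Traceback (most recent call last):
  File "<stdin>", line 13, in <module>
IndexError: invalid index to scalar variable.
```

The vase is held (1.8 N), upright, with its foot about 85 mm below the TCP. Carrying it gently to cell 3, aiming 7 mm from the centre towards the free-edge side.

Call:
{"fn": "move_arm", "kwargs": {
  "increments": [
    {"xyz":[-6,0,-0.6],"roll":0,"grip":0},
    {"xyz":[-12,0.5,-1.1],"roll":0,"grip":0},
    {"xyz":[-18,0.5,-1.7],"roll":0,"grip":0},
    {"xyz":[-22,0.5,-2.1],"roll":0,"grip":0},
    {"xyz":[-22,0.5,-2.1],"roll":0,"grip":0}
  ]
}}

```text
time_s: 15.13
position: [0.6218, 0.1326, 0.235]
tcp_rot: [[0.005, 1.0, -0.002], [0.996, -0.004, 0.094], [0.094, -0.002, -0.996]]
force: [-0.1, -0.5, -1.8]
opening: 0.205
grasp_force: 30.0
```

Call:
{"fn": "move_arm", "kwargs": {
  "increments": [
    {"xyz":[-22,0.5,-2.1],"roll":0,"grip":0},
    {"xyz":[-22,0.5,-2.1],"roll":0,"grip":0},
    {"xyz":[-22,0.5,-2.1],"roll":0,"grip":0},
    {"xyz":[-22,0.5,-2.1],"roll":0,"grip":0},
    {"xyz":[-22,0.5,-2.1],"roll":0,"grip":0}
  ]
}}

```text
time_s: 15.55
position: [0.6236, 0.0215, 0.2352]
tcp_rot: [[0.006, 1.0, -0.002], [0.996, -0.006, 0.094], [0.094, -0.002, -0.996]]
force: [0.6, 0.2, -2.4]
opening: 0.21
grasp_force: 30.0
```

Call:
{"fn": "move_arm", "kwargs": {
  "increments": [
    {"xyz":[-22,0,-2.1],"roll":0,"grip":0},
    {"xyz":[-22,0,-2.1],"roll":0,"grip":0},
    {"xyz":[-20,0,-1.9],"roll":0,"grip":0},
    {"xyz":[-16,0,-1.5],"roll":0,"grip":0},
    {"xyz":[-11,0,-1],"roll":0,"grip":0}
  ]
}}

```text
time_s: 15.97
position: [0.6234, -0.0703, 0.2354]
tcp_rot: [[0.007, 1.0, -0.001], [0.996, -0.007, 0.094], [0.094, -0.002, -0.996]]
force: [0.2, -0.5, -2.2]
opening: 0.209
grasp_force: 30.0
```

Call:
{"fn": "move_arm", "kwargs": {
  "increments": [
    {"xyz":[-5.5,0,-0.5],"roll":0,"grip":0},
    {"xyz":[0,0,0],"roll":0,"grip":0},
    {"xyz":[0,0,0],"roll":0,"grip":0},
    {"xyz":[0,0,0],"roll":0,"grip":0}
  ]
}}

```text
time_s: 16.3
position: [0.6237, -0.072, 0.2361]
tcp_rot: [[0.004, 1.0, -0.0], [0.995, -0.004, 0.095], [0.095, -0.001, -0.995]]
force: [0.0, 0.5, -2.2]
opening: 0.206
grasp_force: 30.0
```

```bash
python3 - <<'E'
from h import *
s=bot.read_state(); p=np.array(s["position"]); print(p.round(4),np.round(s["tcp_rot"],3).tolist(),s["opening"],np.round(s["force"],1))
a,d=bot.capture("wrist"); X=cloud("wrist",d,s).reshape(-1,3)
b,d2=bot.capture("scene"); X2=cloud("scene",d2).reshape(-1,3)
for n,Q in(("w",X),("s",X2)):
    k0=(abs(Q[:,0]-p[0])<.04)&(abs(Q[:,1]-p[1])<.04)
    for lo,hi in((-.085,-.07),(-.07,-.05),(-.05,-.035),(-.02,-.005)):
        k=k0&(Q[:,2]>p[2]+lo)&(Q[:,2]<p[2]+hi)
        if k.sum()>5: print(n,lo,k.sum(),((Q[k].min(0)+Q[k].max(0))/2).round(4),np.ptp(Q[k],0).round(3))
cv2.imwrite("pics/f.png",np.hstack([cv2.resize(a,(400,300)),cv2.resize(b[120:300,120:360],(400,300))])[...,::-1])
E
```

```text
[ 0.6237 -0.072   0.2361] [[0.004, 1.0, -0.0], [0.995, -0.004, 0.095], [0.095, -0.001, -0.995]] 0.20596421054508093 [ 0.   0.5 -2.2]
w -0.085 7 [ 0.6219 -0.0483  0.1649] [0.023 0.003 0.002]
w -0.07 359 [ 0.6228 -0.0603  0.1762] [0.049 0.031 0.02 ]
w -0.05 1319 [ 0.6228 -0.0672  0.1936] [0.046 0.042 0.015]
w -0.02 189 [ 0.6234 -0.0663  0.2236] [0.016 0.008 0.015]
s -0.085 19 [ 0.6343 -0.0764  0.16  ] [0.018 0.032 0.011]
s -0.07 97 [ 0.6335 -0.0723  0.1761] [0.029 0.046 0.02 ]
s -0.05 121 [ 0.6253 -0.0711  0.1936] [0.042 0.046 0.015]
s -0.02 17 [ 0.6267 -0.0707  0.2206] [0.009 0.015 0.009]
```

View pics/f.png

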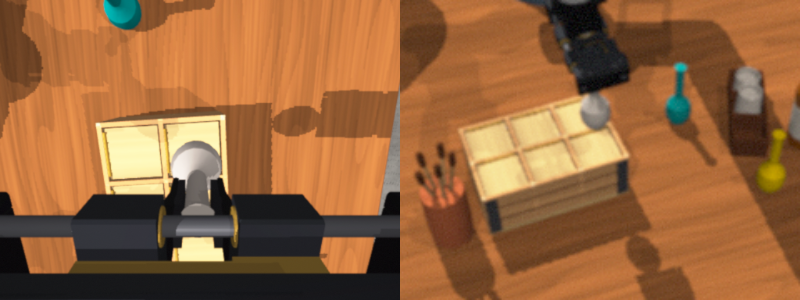

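The vase hangs upright over the +y, far-row cell (cell 3; belly at (195,160) in the wrist view). Lowering.

Call:
{"fn": "move_arm", "kwargs": {
  "increments": [
    {"xyz":[-3,2.5,8],"roll":0,"grip":0},
    {"xyz":[-1.7,0,18],"roll":0,"grip":0},
    {"xyz":[-1.7,0,18],"roll":0,"grip":0},
    {"xyz":[-0.8,0,8],"roll":0,"grip":0},
    {"xyz":[-0.5,0,5],"roll":0,"grip":0}
  ]
}}

```text
time_s: 16.82
position: [0.6254, -0.0747, 0.1768]
tcp_rot: [[0.005, 1.0, -0.003], [0.995, -0.004, 0.096], [0.096, -0.003, -0.995]]
force: [0.5, 0.5, -3.1]
opening: 0.206
grasp_force: 30.0
```

Call:
{"fn": "move_arm", "kwargs": {
  "increments": [
    {"xyz":[-0.4,0,4],"roll":0,"grip":0},
    {"xyz":[-0.4,0,4],"roll":0,"grip":0},
    {"xyz":[-0.4,0,4],"roll":0,"grip":0},
    {"xyz":[-0.4,0,4],"roll":0,"grip":0},
    {"xyz":[-0.4,0,4],"roll":0,"grip":0}
  ]
}}

```text
time_s: 17.23
position: [0.6268, -0.0757, 0.1591]
tcp_rot: [[0.005, 1.0, 0.002], [0.996, -0.005, 0.094], [0.094, 0.001, -0.996]]
force: [0.1, 0.1, -0.4]
opening: 0.205
grasp_force: 30.0
```

Call:
{"fn": "move_arm", "kwargs": {
  "increments": [
    {"xyz":[-0.4,0,4],"roll":0,"grip":0},
    {"xyz":[-0.4,0,4],"roll":0,"grip":0},
    {"xyz":[-0.4,0,4],"roll":0,"grip":0},
    {"xyz":[-0.4,0,4],"roll":0,"grip":0},
    {"xyz":[-0.4,0,4],"roll":0,"grip":0}
  ]
}}

```text
time_s: 17.65
position: [0.6266, -0.0757, 0.1382]
tcp_rot: [[0.005, 1.0, 0.001], [0.996, -0.005, 0.094], [0.094, 0.0, -0.996]]
force: [0.3, 0.1, -0.7]
opening: 0.209
grasp_force: 30.0
```

Call:
{"fn": "move_arm", "kwargs": {
  "increments": [
    {"xyz":[-0.4,0,4],"roll":0,"grip":0},
    {"xyz":[-0.4,0,4],"roll":0,"grip":0},
    {"xyz":[-0.4,0,4],"roll":0,"grip":0},
    {"xyz":[-0.4,0,4],"roll":0,"grip":0},
    {"xyz":[-0.4,0,4],"roll":0,"grip":0}
  ]
}}

```text
time_s: 18.07
position: [0.6264, -0.0758, 0.118]
tcp_rot: [[0.005, 1.0, 0.0], [0.996, -0.005, 0.094], [0.094, -0.0, -0.996]]
force: [1.4, 0.6, -1.7]
opening: 0.208
grasp_force: 30.0
```

Call:
{"fn": "move_arm", "kwargs": {
  "increments": [
    {"xyz":[-0.4,0,4],"roll":0,"grip":0},
    {"xyz":[-0.4,0,4],"roll":0,"grip":0},
    {"xyz":[-0.3,0,3],"roll":0,"grip":0},
    {"xyz":[-0.3,0,3],"roll":0,"grip":0},
    {"xyz":[-0.2,0,2],"roll":0,"grip":0}
  ]
}}

```text
time_s: 18.48
position: [0.6261, -0.0758, 0.1019]
tcp_rot: [[0.005, 1.0, -0.0], [0.996, -0.005, 0.095], [0.095, -0.001, -0.996]]
force: [0.2, 0.3, -0.1]
opening: 0.208
grasp_force: 30.0
```

Call:
{"fn": "move_arm", "kwargs": {
  "increments": [
    {"xyz":[-0.2,0,2],"roll":0,"grip":0},
    {"xyz":[-0.1,0,1],"roll":0,"grip":0},
    {"xyz":[0,0,0],"roll":0,"grip":0}
  ]
}}

```text
time_s: 18.73
position: [0.6262, -0.0758, 0.0991]
tcp_rot: [[0.005, 1.0, -0.0], [0.996, -0.005, 0.095], [0.095, -0.001, -0.996]]
force: [0.2, 0.7, -2.3]
opening: 0.203
grasp_force: 30.0
```

Call:
{"fn": "move_arm", "kwargs": {
  "increments": [
    {"xyz":[-0.1,0,1],"roll":0,"grip":0},
    {"xyz":[-0.1,0,1],"roll":0,"grip":0},
    {"xyz":[-0.1,0,1],"roll":0,"grip":0},
    {"xyz":[0,0,0],"roll":0,"grip":0}
  ]
}}

```text
time_s: 19.07
position: [0.6262, -0.0758, 0.0962]
tcp_rot: [[0.005, 1.0, -0.0], [0.996, -0.005, 0.095], [0.095, -0.0, -0.996]]
force: [0.1, -0.1, -1.2]
opening: 0.204
grasp_force: 30.0
```

Call:
{"fn": "move_arm", "kwargs": {
  "increments": [
    {"xyz":[-0.1,0,1],"roll":0,"grip":0},
    {"xyz":[-0.1,0,1],"roll":0,"grip":0},
    {"xyz":[0,0,0],"roll":0,"grip":0}
  ]
}}

```text
time_s: 19.32
position: [0.6261, -0.0758, 0.0941]
tcp_rot: [[0.005, 1.0, -0.0], [0.996, -0.005, 0.095], [0.095, -0.001, -0.996]]
force: [0.9, 0.9, -1.7]
opening: 0.208
grasp_force: 30.0
```

Call:
{"fn": "move_arm", "kwargs": {
  "increments": [
    {"xyz":[0,0,0.7],"roll":0,"grip":0},
    {"xyz":[0,0,0.7],"roll":0,"grip":0},
    {"xyz":[0,0,0],"roll":0,"grip":0}
  ]
}}

```text
time_s: 19.57
position: [0.6265, -0.0757, 0.0933]
tcp_rot: [[0.005, 1.0, 0.001], [0.996, -0.005, 0.094], [0.094, 0.0, -0.996]]
force: [0.4, -0.5, -0.3]
opening: 0.203
grasp_force: 30.0
```

Call:
{"fn": "move_arm", "kwargs": {
  "increments": [
    {"xyz":[0,0,0.7],"roll":0,"grip":0},
    {"xyz":[0,0,0],"roll":0,"grip":0}
  ]
}}

```text
time_s: 19.73
position: [0.6268, -0.0757, 0.0932]
tcp_rot: [[0.005, 1.0, 0.002], [0.996, -0.005, 0.094], [0.094, 0.001, -0.996]]
force: [0.5, -0.4, 4.0]
opening: 0.208
grasp_force: 30.0
```

The foot is on the floor (+4 N). Opening just enough to clear the lip, then withdrawing straight up.

Call:
{"fn": "move_arm", "kwargs": {
  "increments": [
    {"xyz":[0,0,0],"roll":0,"grip":24},
    {"xyz":[0,0,0],"roll":0,"grip":28},
    {"xyz":[0,0,0],"roll":0,"grip":33},
    {"xyz":[0,0,0],"roll":0,"grip":33},
    {"xyz":[0,0,0],"roll":0,"grip":33}
  ]
}}

```text
time_s: 20.15
position: [0.6258, -0.0756, 0.0916]
tcp_rot: [[0.005, 1.0, -0.001], [0.995, -0.005, 0.095], [0.095, -0.002, -0.995]]
force: [-0.8, -0.5, -0.9]
opening: 0.32
grasp_force: 0.0
```

```bash
python3 - <<'E'
from h import *
s=bot.read_state(); print(np.round(s["position"],4),s["opening"],np.round(s["force"],1),s["grasp_force"])
a,d=bot.capture("wrist"); b,_=bot.capture("scene")
cv2.imwrite("pics/g.png",np.hstack([cv2.resize(a,(400,300)),cv2.resize(b[150:270,150:310],(400,300),interpolation=3)])[...,::-1])
E
```

```text
[ 0.6258 -0.0756  0.0916] 0.31980938851370544 [-0.8 -0.5 -0.9] 0.0
```

View pics/g.png

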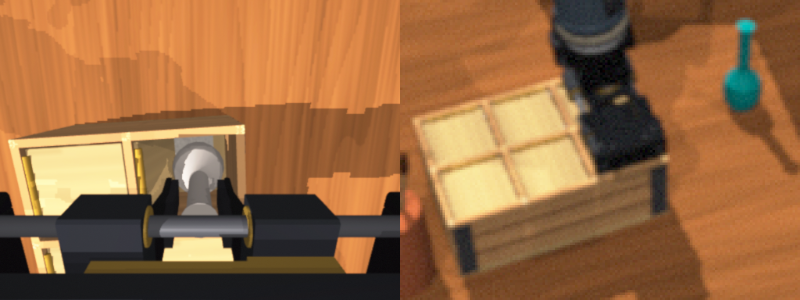

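The vase stands in the cell, belly at (197,160), with the flap open behind it at (150,165). Withdrawing.

Call:
{"fn": "move_arm", "kwargs": {
  "increments": [
    {"xyz":[0.5,0,-5],"roll":0,"grip":33},
    {"xyz":[0.5,0,-5],"roll":0,"grip":40},
    {"xyz":[0.7,0,-7],"roll":0,"grip":50},
    {"xyz":[0.9,0,-10],"roll":0,"grip":50},
    {"xyz":[1.2,0,-13],"roll":0,"grip":50}
  ]
}}

```text
time_s: 20.67
position: [0.626, -0.0756, 0.133]
tcp_rot: [[0.005, 1.0, -0.001], [0.995, -0.005, 0.095], [0.095, -0.001, -0.996]]
force: [0.4, -0.7, 0.0]
opening: 0.483
grasp_force: 0.0
```

Call:
{"fn": "move_arm", "kwargs": {
  "increments": [
    {"xyz":[1.9,0,-20],"roll":0,"grip":50},
    {"xyz":[2.8,0,-30],"roll":0,"grip":50},
    {"xyz":[2.8,0,-30],"roll":0,"grip":50},
    {"xyz":[1.9,0,-20],"roll":0,"grip":50},
    {"xyz":[0,0,0],"roll":0,"grip":50}
  ]
}}

```text
time_s: 21.08
position: [0.6296, -0.0767, 0.2396]
tcp_rot: [[0.004, 1.0, 0.012], [0.996, -0.005, 0.091], [0.091, 0.011, -0.996]]
force: [0.5, -0.1, -0.6]
opening: 0.504
grasp_force: 0.0
```

```bash
python3 - <<'E'
from h import *
s=bot.read_state(); print(np.round(s["position"],4),s["opening"],np.round(s["force"],1),s["time_s"])
out=[]
for n in("wrist","scene"):
    a,d=bot.capture(n); Q=cloud(n,d,s).reshape(-1,3); out.append(a)
    k0=(abs(Q[:,0]-.626)<.04)&(abs(Q[:,1]+.075)<.045)
    for lo,hi in((.075,.09),(.095,.11),(.11,.128),(.13,.145)):
        k=k0&(Q[:,2]>lo)&(Q[:,2]<hi)
        if lo<.09: k&=(abs(Q[:,0]-.626)<.02)&(abs(Q[:,1]+.075)<.02)
        if k.sum()>3: print(n,lo,k.sum(),((Q[k].min(0)+Q[k].max(0))/2).round(4),np.ptp(Q[k],0).round(3),Q[k].max(0).round(4))
cv2.imwrite("pics/h.png",np.hstack([cv2.resize(out[0],(400,300)),cv2.resize(out[1][140:275,130:310],(400,300),interpolation=3)])[...,::-1])
E
```

```text
[ 0.6296 -0.0767  0.2396] 0.5041435602324473 [ 0.5 -0.1 -0.6] 21.0833
wrist 0.075 35 [ 0.6269 -0.069   0.082 ] [0.015 0.005 0.014] [ 0.6343 -0.0664  0.0889]
wrist 0.095 41 [ 0.6266 -0.0698  0.1025] [0.015 0.007 0.014] [ 0.6341 -0.0661  0.1096]
wrist 0.11 40 [ 0.6271 -0.0682  0.1177] [0.014 0.004 0.014] [ 0.6339 -0.0661  0.1247]
wrist 0.13 426 [ 0.6268 -0.0742  0.1382] [0.02  0.021 0.004] [ 0.6371 -0.0635  0.1404]
scene 0.075 22 [ 0.6287 -0.075   0.0826] [0.012 0.013 0.015] [ 0.6345 -0.0685  0.09  ]
scene 0.095 53 [ 0.6259 -0.0747  0.1025] [0.078 0.087 0.015] [ 0.6652 -0.0314  0.11  ]
scene 0.11 27 [ 0.6314 -0.0747  0.1187] [0.01  0.014 0.016] [ 0.6364 -0.0675  0.1267]
scene 0.13 43 [ 0.627  -0.0732  0.1382] [0.018 0.02  0.012] [ 0.6358 -0.0634  0.1444]
```

View pics/h.png

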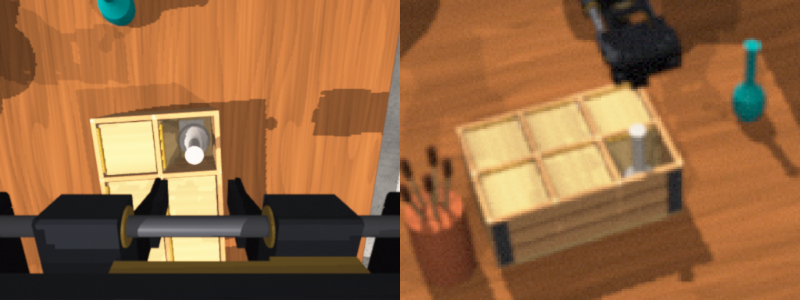

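The vase stands upright in cell 3, lip at (194,155), top at 138 mm, axis at (0.627, -0.074). That is about 8 mm from the cell's centre, and the arm is clear. Handing in.

```bash
python3 -c "
from rig import bot
print(bot.hand_in())"
```

```text
the job is handed in; nothing more can be done
None
```

I pressed cells 1 and 4 (both blocked) and then cell 3, whose flap swung down; the white vase now stands upright and released in cell 3, about 8 mm from its centre, and the job is handed in (no verdict shown).

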